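# Shut off the desiccant and crack a dry box open

## Task

The component dry box is to be opened, and its desiccant has just been renewed: first slide the bay cover fully shut over the desiccant canister, so that it does not soak up room air. Then take the bow handle, break the clear lid free from its tacky gasket and hold its front edge about 25 mm open, without letting it fly up, so that the pressure evens out gently and the chips inside are not blown about. Finish while still holding the lid there, with the cover shut, the box not dragged about and the things around it left where they lie.

Things in the scene. Friction and masses are not known exactly. Their poses are not given: they have to be found in the camera images.
- dry_box: Grey box on a dark steel ballast plate 170x236x6 mm; 6 kg, stays put by its weight. Origin: centre of the plate's underside, on the bench; x to the box's back (hinge side, away from the robot), y to its left, z up; yaw within 0.3 rad. Tub 150 (x) by 220 (y), rim 62 high. Lidded chamber at y -110 to +37; desiccant bay at y +38 to +110: open well with canister in front, flat deck behind.
- bay_cover (a joint): Flat aluminium sliding cover of the desiccant bay, 72 (x) by 60 (y) by 3 mm, top 65 above the bench, in guides along the box's x. Value in m: 0 = fully shut against its stop at the box's front; grows towards the back, at most 0.066 (well open). Slides at about 1.5 to 2 N and stays where it is left.
- cover_ridge (a point): Top centre of the cover's black grip ridge: 10 thick (box x), 40 wide (box y), standing 17 above the cover's plate; the ridge's top is 82 above the bench. In the box frame at x = -55 mm + cover opening, y = 74 mm.
- box_lid (a joint): Chamber lid hinged at its back edge, clear panel in grey frame, 153 (x) by 150 (y) by 9 mm, 0.32 kg. Value in rad: 0 = shut, grows as the front edge rises (25 mm = 0.16 rad). The seal along its front holds it: pull up at the handle with 15 to 23 N, peak in the first 3 mm; from 10 mm at the front edge on, only its weight (2 N there) is left. Let go, it drops back onto the seal, 10 mm ajar.
- lid_handle (a point): Centre of the grip bar of the lid's black bow handle: round bar 12 mm dia along the box's y, 60 long between two posts, 26 behind the lid's front edge, 127 in front of and 36 above the hinge axis; 102 above the bench when shut, 17 clear below it. Nothing else stands above the lid.
- lid_front (a point): Middle of the lid's front lower edge, 66 above the bench when shut, 153 from the hinge axis.
- lid_hinge (a point): Middle of the lid on its hinge axis, 66 above the bench; the axis runs along the box's y.
- caliper: Bystander (sizes in mm), to be left alone: digital caliper, grey and black, 220x64x15, lying flat on the left.
- cutters: Bystander (sizes in mm), to be left alone: flush cutters with blue grips, 137x42x13, lying near the front edge.
- loupe: Bystander (sizes in mm), to be left alone: black eye loupe, 39 dia x 30, near the front edge.
- tweezers: Bystander (sizes in mm), to be left alone: black tweezers, 126x22x8, lying beside the box on its desiccant bay's side.
- chip_box: Bystander (sizes in mm), to be left alone: white closed snap-lid component box, 47x58x22, behind the box.

How it is judged (in metres and radians):
On the way, in this order (a step that is already met when the one before it is completed fails the run):
1. the bay cover is fully shut (within 3 mm of its stop) with the lid still sealed (value of joint bay_cover below 0.003 m and value of joint box_lid below 0.03 rad), for 0.2 s.
2. the lid is broken free from its gasket, its front edge 12 mm up (value of joint box_lid above 0.08 rad), for 0.2 s.
At the end, for the whole second after the job is handed in: The bay cover is shut within 4 mm; the fingers hold the lid still (over 0.5 N of contact, under 0.05 rad/s) with its front edge 15 to 39 mm open (0.095 to 0.26 rad) (value of joint bay_cover below 0.004 m and value of joint box_lid between 0.095 and 0.26 rad and velocity of joint box_lid between -0.05 and 0.05 rad/s and contact force between the fingers and box_lid above 0.5 N); the arm keeps its last pose, push and grip.
It fails at once if the lid was opened while the desiccant bay stood open (value of joint box_lid above 0.06 rad and value of joint bay_cover above 0.01 m).
It fails at once if the lid flew up: its front edge rose over 60 mm (0.4 rad) (value of joint box_lid above 0.4 rad).
It fails at once if the box was shoved more than 20 mm (distance of dry_box from where it was at the start of the episode above 0.02 m).
It fails at once if a bystander was pushed more than 20 mm (distance of any of caliper, cutters, loupe, tweezers, chip_box from where it was at the start of the episode above 0.02 m).
It also fails if it takes over 43 s, if anything falls off the work surface, if the arm or the gripper's body presses on something with over 40 N, if the wrist force passes 120 N, or if a joint passes its speed limit or range.

## Robot

A 6-joint arm with a two-finger parallel gripper is mounted at the origin on a cart in front of the work surface, level with it; the furniture and walls round the work are solid. World frame = base frame: x ahead of the robot, y to its left, z up, the work surface at z = 0. Lengths are in mm, angles in rad, forces in N, time in s.
With the tool pointing down it reaches from about 400 to 925 mm from the base axis. Payload 12.5 kg.
Tool frame: the origin (TCP) lies on the front face of the gripper's body, between the roots of the fingers; the fingertips stand 78 mm ahead of it and the grasp point (between the pads) lies 59 mm ahead of it (env.nose_length is the distance from the TCP to the fingertips, in mm); z points along the fingers, y is the line along which they close (so a half turn about z gives the same grasp; the last joint's range is limited). The gripper opens to 95 mm and grips with 3 to 60 N. Pads are 20 mm wide; open, the fingers measure 119 mm over their backs; the gripper's body (75 mm by 180 mm) begins 59 mm behind the grasp point.
Start: joints at [1.016, 0.491, 1.559, -0, 1.092, -0.106], TCP at [271.161, 563.125, 292.261] pointing down, gripper open.
Joint ranges: [-3.1, 3.1], [-0.84, 2.19], [0.05, 2.79], [-1.13, 4.28], [0.06, 2.93], [-2.69, 2.69]. Speed limits (rad/s): [2.22, 2.22, 2.79, 3.14, 3.14, 3.14].

## Interface

Orientations are given as [roll, pitch, yaw] about the fixed x, y, z axes, in that order (R = Rz(yaw) Ry(pitch) Rx(roll)).
In Python, from cell import env gives the robot as it stands.
- The arm moves only by the tool jog_arm, never from a script. Its argument "motion" is a list of rows, each a list of 7 numbers: the turn, a rotation vector about the tool's x, y, z in degrees, then the shift along the tool's x, y, z in mm, then the finger opening in mm, from 0 to 95.1. In form: [[wx, wy, wz, x, y, z, hand], ...]. A call has 1 to 10 rows; each row shifts and turns the commanded pose from where the row before left it, along the tool's axes as they then stand; what a row does not reach is not made up. A row lasts 1/8 s, in which the tool goes at most 62.5 mm and 10.7 degrees, less where a joint would pass 70% of its speed; a pose out of reach is approached as far as the arm can. A call is refused whole if a number of a shift passes 62.5 or a number of a turn 10.7, either way. A call with a gripper value outside its range is refused whole. The fingers move at their own pace and stop on an object; the grip force is fixed at half the most. Time passes only in rows, so rows that do not move let the fingers close. It gives the time, the measured TCP pose, the force, the opening and the grip force at its end, in the units of the state.
- env.state(): the state, without advancing time (a new reading comes with each control period).
- env.read_camera(name): name is "side" or "top" or "wrist"; returns a dict with "color" (480x640x3 uint8, red, green, blue), "z_map" (480x640 float32, mm along the optical axis (not along the pixel's ray), 0 where there is no reading), "camera_matrix" (3x3 intrinsics, pixels), "world_to_cam" (4x4, takes a point from world to camera coordinates). Camera axes: x right, y up, looking along -z (the intrinsics and any distortion apply to the point x, -y, -z); pixel columns grow to the right and rows downward; lengths in mm; the calibration is good to about 2 mm. A picture is of the moment at which its call begins.
- env.job_done(): hands the job in; it is judged then, once.
Trained networks look in the newest picture that a camera, given by its name, has taken for a name from the list of things; names that differ only in an ending like _2 or _b are one class to them, and where a whole thing is asked for, a point or a joint stands for the part that bears it (a point fixed in the world has none). Each returns a list of dicts, best first, with "score" (0 to 1); they miss things now and then, are a little off and sometimes report something else, mostly with a low value. They report only what shows in the picture. A call takes as long as a camera call.
- env.recognise(camera, thing): "location" ([column, row] in pixels, amid what is visible of it).
The state is a dict: "t": time; "joints": joint angles; "qvel": joint speeds; "tau": joint torques, N m; "eef_pos": TCP position; "tcp_rot": TCP orientation; "ft_force": force on the tool from outside, world axes, zero at the start; "moment": the same for the moment, N m; "opening": opening from 0.0 (shut) to 1.0 (fully open); "grip_force": force on a finger pad.
Only numpy, scipy, OpenCV 4.12 (cv2) and the standard library are available. Lean on these libraries where they do the work, as an engineer would, in place of code of your own. Each camera call takes 0.05 s, during which the arm holds its last target. There are 200 camera calls.

## Working session

There is one attempt and no reset: what is moved stays moved. The work goes in short steps, Python scripts to look and compute and a tool call to move; the robot and the scene stay as the last step left them, time stands still between calls to the robot, and variables do not carry over. Pictures are saved under pics/ and viewed, at most 10 in all, crops included, and the job is handed in when it is done.

Besides the shell and the picture viewer there is one more tool, called after ">>>" by a JSON object that holds its "method" and its "body". jog_arm: Moves the arm, as the interface text tells. Its arguments: {"type":"object","properties":{"motion":{"type":"array"}},"required":["motion"]}

```bash
ls; mkdir -p pics; cat > h.py <<'E'
from cell import env
import numpy as np, cv2
from scipy.spatial.transform import Rotation as R
def w(c,u,v,d=None):
    K=c["camera_matrix"];M=np.linalg.inv(c["world_to_cam"])
    if d is None:
        p=c["z_map"][max(0,int(v)-2):int(v)+3,max(0,int(u)-2):int(u)+3];p=p[p>0];d=np.median(p) if len(p) else 0
    x=(u-K[0,2])/K[0,0]*d;y=(v-K[1,2])/K[1,1]*d
    return (M@[x,-y,-d,1])[:3]
def onz(c,u,v,z):
    a=w(c,u,v,100.);b=w(c,u,v,1000.);return a+(b-a)*(z-a[2])/(b[2]-a[2])
E
python3 - <<'E'
from h import *
print(env.state())
for n in("top","side"):
    c=env.read_camera(n);cv2.imwrite(f"pics/{n}1.png",c["color"][:,:,::-1])
    np.save(n+"_z.npy",c["z_map"])
    print(n,np.linalg.inv(c["world_to_cam"]).round(2).tolist(),c["camera_matrix"].tolist())
    for t in("dry_box","bay_cover","cover_ridge","box_lid","lid_handle","lid_front","lid_hinge","tweezers","caliper","cutters","loupe","chip_box"):
        for r in env.recognise(n,t)[:2]:
            print(t,round(r["score"],2),np.round(r["location"]),w(c,*r["location"]).round(1))
E
```

```text
pics
{'t': 0.0, 'joints': array([ 1.01637160e+00,  4.91566785e-01,  1.55947600e+00, -2.40235707e-05,
        1.09170264e+00, -1.05606034e-01]), 'qvel': array([-0.00024096, -0.00191958, -0.00229121, -0.00043969,  0.00174105,
        0.00104925]), 'tau': array([-3.89075558e-04, -6.12653446e+01, -2.58172649e+01,  6.91817561e-02,
        4.83672868e-02, -1.88131025e-04]), 'eef_pos': array([271.08549537, 562.9618457 , 291.64806775]), 'tcp_rot': array([-3.14044406e+00, -1.00326236e-04,  2.69278499e+00]), 'ft_force': array([0.06297942, 0.06781295, 0.31760571]), 'moment': array([0.01891467, 0.02694877, 0.03828689]), 'grip_force': 0.0, 'opening': 0.99744034657989}
top [[-0.0, 0.99, -0.1, 442.73], [-1.0, 0.0, 0.03, 127.43], [0.03, 0.1, 0.99, 1315.65], [0.0, 0.0, 0.0, 1.0]] [[599.5439264243109, 0.0, 316.66102977283185], [0.0, 599.5439264243109, 245.4151327342238], [0.0, 0.0, 1.0]]
dry_box 0.96 [407. 254.] [556.1 -94.2  74. ]
cover_ridge 0.87 [371. 261.] [541.9 -19.3  65.6]
box_lid 0.9 [421. 250.] [ 562.9 -123.3   75. ]
lid_handle 0.83 [423. 250.] [ 565.  -127.6   73.2]
lid_front 0.81 [422. 250.
[... 399 characters left out ...]
.0, 315.1061361016572], [0.0, 605.5757989928431, 239.82211411999987], [0.0, 0.0, 1.0]]
dry_box 0.6 [372. 339.] [ 518.  -133.4  105.5]
bay_cover 0.98 [331. 296.] [530.6 -20.3  77.6]
cover_ridge 0.88 [335. 297.] [542.5 -16.3  63.2]
box_lid 0.57 [393. 334.] [ 566.1 -129.8   71.6]
lid_handle 0.81 [392. 337.] [ 561.2 -133.3   71.7]
lid_front 0.72 [391. 339.] [ 557.8 -135.2   72.4]
lid_front 0.28 [334. 295.] [542.5 -13.5  64.3]
lid_hinge 0.83 [389. 336.] [ 559.3 -129.5   71.5]
tweezers 0.74 [297. 295.] [523.5  65.6  -1.9]
caliper 0.57 [168. 237.] [400.5 312.4  11.2]
cutters 0.81 [202. 322.] [357.5 105.3   9.4]
loupe 0.91 [271. 405.] [366.8 -90.    8.3]
chip_box 0.96 [384. 214.] [765.6 113.9  20.2]
```

```bash
python3 - <<'E'
import cv2
a=cv2.imread("pics/top1.png")[190:370,290:490]
cv2.imwrite("pics/top1c.png",cv2.resize(a,None,fx=3.3,fy=3.3,interpolation=2))
b=cv2.imread("pics/side1.png")[200:440,220:520]
cv2.imwrite("pics/side1c.png",cv2.resize(b,None,fx=2.5,fy=2.5,interpolation=2))
E
```

```text
(no output)
```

View pics/top1c.png

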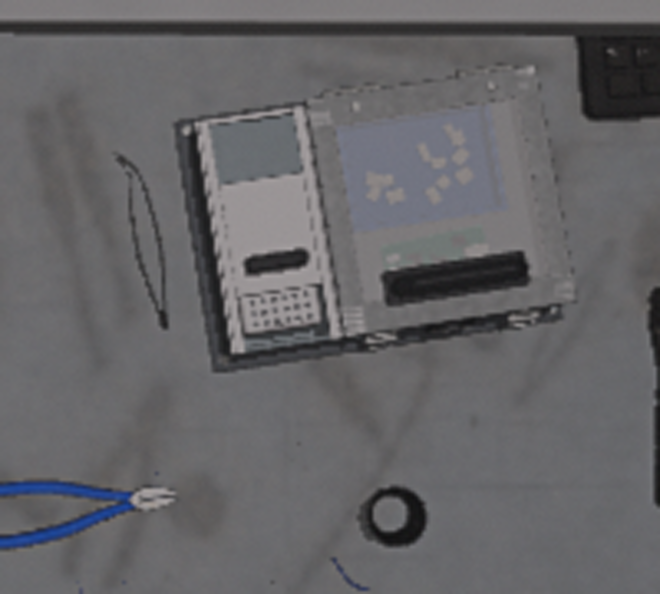

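View pics/side1c.png

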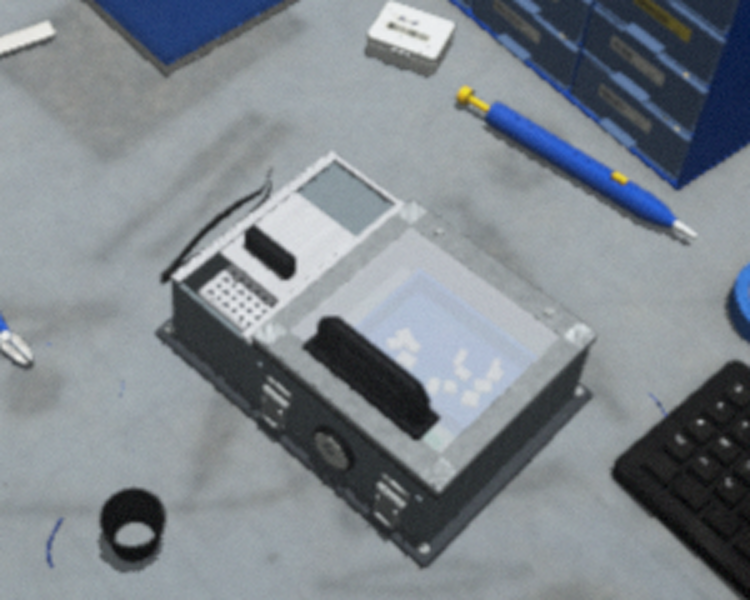

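```bash
python3 - <<'E'
from h import *
from scipy.optimize import least_squares
c=env.read_camera("top")
f=lambda u,v,z:onz(c,290+u/3.3,190+v/3.3,z)
pts=[((178,122),6,(85,118)),((217,371),6,(-85,118)),((577,302),75,(-76,-112)),((537,67),75,(77,-112))]
W=[];B=[]
for p,z,b in pts:
    q=f(*p,z);W.append(q[:2]);B.append(b);print(q.round(1),b)
W=np.array(W);B=np.array(B)
def T(p,b): 
    a=p[2];return np.array(b)@np.array([[np.cos(a),np.sin(a)],[-np.sin(a),np.cos(a)]])+p[:2]
s=least_squares(lambda p:(T(p,B)-W).ravel(),[560,-90,.15]);print(s.x,s.fun.round(1))
print("ridge",f(276,260,82),"handle",f(456,276,100))
inv=lambda q:np.array(q[:2]-s.x[:2])@np.array([[np.cos(s.x[2]),-np.sin(s.x[2])],[np.sin(s.x[2]),np.cos(s.x[2])]])
print("in box: ridge",inv(f(276,260,82)),"handle",inv(f(456,276,100)))
# depth: high points
z=c["z_map"];V,U=np.mgrid[190:370,290:490]
P=np.array([w(c,u,v,z[v,u]) for u,v in zip(U.ravel(),V.ravel())])
for lo,hi in((78,88),(93,115)):
    q=P[(P[:,2]>lo)&(P[:,2]<hi)];print(lo,len(q),q.mean(0) if len(q) else 0,q.min(0),q.max(0))
E
```

```text
[621.7  32.7   6. ] (85, 118)
[455.9   8.1   6. ] (-85, 118)
[ 498.  -213.5   75. ] (-76, -112)
[ 648.  -192.1   75. ] (77, -112)
[ 5.56111319e+02 -9.41868266e+01  1.48254946e-01] [ 1.   2.3 -1.3  1.8 -0.6 -2.7  0.8 -1.5]
ridge [524.24105245 -22.5948312   82.        ] handle [ 513.0776818  -131.83428457  100.        ]
in box: ridge [-20.9456317   75.51429127] handle [-48.12257101 -30.87787473]
78 587 [ 548.95084115 -110.31829805   79.97372666] [ 482.58632067 -207.38603455   78.00268758] [647.70574128  -2.54199996  86.95603342]
93 230 [ 513.30854313 -132.83619349  106.43583785] [ 502.43349904 -175.48769788   94.03896616] [524.88491283 -93.00809271 113.70953622]
```

>>> {"method": "jog_arm", "body": {"motion": [[0,0,9.3,0,0,0,60],[0,0,9.3,0,0,0,60],[0,0,9.3,0,0,0,60],[0,0,9.3,0,0,0,60],[0,0,9.3,0,0,0,60],[0,0,9.3,0,0,0,60]]}}

```text
t: 2.1
eef_pos: [271.2, 563.1, 292.3]
tcp_rot: [3.142, -0.0, 1.714]
ft_force: [-0.4, 0.4, -0.3]
opening: 0.63
grip_force: 0.0
```

>>> {"method": "jog_arm", "body": {"motion": [[0,0,0,-56,15,0,60],[0,0,0,-56,15,0,60],[0,0,0,-56,15,0,60],[0,0,0,-56,15,0,60],[0,0,0,-56,15,0,60],[0,0,0,-56,15,0,60],[0,0,0,-56,15,0,60],[0,0,0,-56,15,0,60],[0,0,0,-56,15,0,60],[0,0,0,-56,15,0,60]]}}

```text
t: 3.35
eef_pos: [502.7, 29.5, 292.5]
tcp_rot: [3.141, 0.0, 1.719]
ft_force: [0.8, 0.5, 0.6]
opening: 0.632
grip_force: 0.0
```

>>> {"method": "jog_arm", "body": {"motion": [[0,0,0,-56,14,0,60],[0,0,0,0,0,0,60],[0,0,0,0,0,0,60],[0,0,0,0,0,0,60]]}}

```text
t: 3.85
eef_pos: [523.9, -20.8, 292.3]
tcp_rot: [3.142, -0.0, 1.72]
ft_force: [0.0, 0.4, 0.9]
opening: 0.63
grip_force: 0.0
```

```bash
python3 - <<'E'
from h import *
s=env.state();print(s["t"],s["eef_pos"],s["tcp_rot"])
c=env.read_camera("wrist");cv2.imwrite("pics/wrist1.png",c["color"][:,:,::-1])
print(np.linalg.inv(c["world_to_cam"]).round(2).tolist())
for t in("bay_cover","cover_ridge","lid_handle"):
    print(t,[(r["score"],r["location"],onz(c,*r["location"],82 if t!="lid_handle" else 102)) for r in env.recognise("wrist",t)[:2]])
E
```

```text
3.85 [523.89014894 -20.84244628 292.34824301] [ 3.14155973e+00 -1.89820014e-04  1.72028689e+00]
[[0.99, -0.14, -0.04, 512.51], [0.15, 0.96, 0.25, 48.04], [-0.0, -0.25, 0.97, 385.47], [0.0, 0.0, 0.0, 1.0]]
bay_cover [(0.57, [338.0, 228.5], array([541.89963509, -16.11532103,  82.        ]))]
cover_ridge [(0.7, [334.7, 227.3], array([539.31968359, -15.57897874,  82.        ])), (0.52, [617.6, 98.0], array([717.31810082, 103.48431645,  82.        ]))]
lid_handle [(0.74, [324.8, 320.7], array([541.80402315, -82.07875288, 102.        ]))]
```

View pics/wrist1.png

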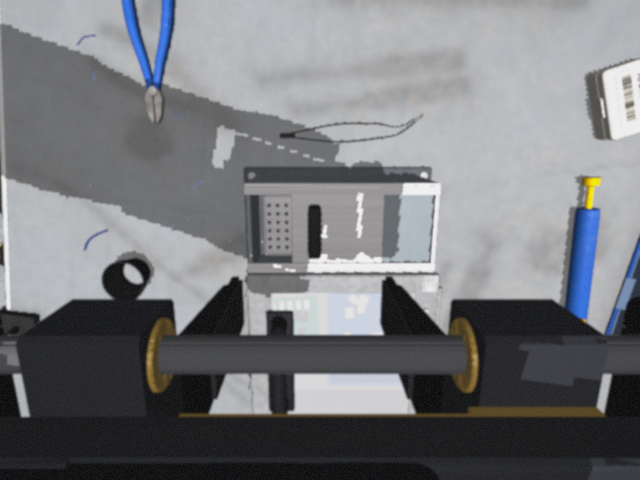

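```bash
python3 - <<'E'
from h import *
c=env.read_camera("wrist")
s=env.state();p=s["eef_pos"];r=R.from_euler("xyz",s["tcp_rot"])
g=c["color"].mean(2);m=np.zeros((480,640),np.uint8);m[195:270,298:335]=(g[195:270,298:335]<45)
v,u=np.nonzero(m);print(u.min(),u.max(),v.min(),v.max(),len(u))
for q,z in(((308,232),82),((321.5,232),82),((315,205),82),((315,258),82),((266,360),102),((292,360),102)):
    W=onz(c,*q,z);print(W,"tool delta",r.inv().apply(W-p).round(1))
z=c["z_map"];P=np.array([w(c,a,b,z[b,a]) for b in range(200,262) for a in range(295,335)])
q=P[(P[:,2]>76)&(P[:,2]<90)];d=r.inv().apply(q-p);print(len(q),d.min(0),d.max(0),d.mean(0))
P=np.array([w(c,a,b,z[b,a]) for b in range(310,335) for a in range(255,305)])
q=P[(P[:,2]>92)&(P[:,2]<118)]
if len(q):d=r.inv().apply(q-p);print(len(q),d.min(0),d.max(0),d.mean(0))
E
```

```text
309 319 205 256 545
[520.48094451 -22.41936151  82.        ] tool delta [ -0.6  -3.9 210.4]
[530.44974812 -20.91850349  82.        ] tool delta [ -0.6   6.2 210.4]
[522.58027866  -1.52236675  82.        ] tool delta [ 19.8   1.3 210.4]
[528.70471227 -41.66238995  82.        ] tool delta [-20.8   1.4 210.4]
[ 503.09775933 -120.99381193  102.        ] tool delta [-95.5 -35.7 190.4]
[ 522.57854935 -118.06241126  102.        ] tool delta [-95.5 -16.  190.4]
721 [-21.15993166  -4.67590607 207.29914002] [ 18.39765345   5.22272391 215.63401074] [ -0.6180335    0.24429152 209.90675619]
157 [-75.95239609 -33.24708174 188.66440973] [-69.11808155 -21.43979691 200.36045903] [-71.88876671 -27.03337768 193.98739555]
```

>>> {"method": "jog_arm", "body": {"motion": [[0,0,0,-1,1,40,60],[0,0,0,0,0,40,60],[0,0,0,0,0,30,60],[0,0,0,0,0,20,60],[0,0,0,0,0,13,60],[0,0,0,0,0,0,60],[0,0,0,0,0,0,60]]}}

```text
t: 4.97
eef_pos: [525.7, -22.7, 149.9]
tcp_rot: [3.141, 0.0, 1.719]
ft_force: [-0.5, 0.5, -0.6]
opening: 0.634
grip_force: 0.0
```

>>> {"method": "jog_arm", "body": {"motion": [[0,0,0,0,0,0,0],[0,0,0,0,0,0,0],[0,0,0,0,0,0,0],[0,0,0,0,0,0,0],[0,0,0,0,0,0,0],[0,0,0,0,0,0,0],[0,0,0,0,0,0,0],[0,0,0,0,0,0,0]]}}

```text
t: 5.98
eef_pos: [525.4, -22.8, 149.2]
tcp_rot: [3.141, -0.0, 1.719]
ft_force: [0.7, 0.5, -0.8]
opening: 0.106
grip_force: 30.0
```

>>> {"method": "jog_arm", "body": {"motion": [[0,0,0,0,-5,0,0],[0,0,0,0,-6,0,0],[0,0,0,0,-6,0,0],[0,0,0,0,-6,0,0],[0,0,0,0,-5,0,0],[0,0,0,0,-2,0,0],[0,0,0,0,0,0,0]]}}

```text
t: 6.85
eef_pos: [495.4, -27.3, 149.2]
tcp_rot: [-3.141, -0.0, 1.719]
ft_force: [-0.5, -2.4, 0.1]
opening: 0.104
grip_force: 30.0
```

>>> {"method": "jog_arm", "body": {"motion": [[0,0,0,0,-1,0,0],[0,0,0,0,-1,0,0],[0,0,0,0,0,0,0]]}}

```text
t: 7.22
eef_pos: [493.8, -27.5, 149.2]
tcp_rot: [3.141, 0.0, 1.719]
ft_force: [2.1, -2.5, -1.1]
opening: 0.103
grip_force: 30.0
```

>>> {"method": "jog_arm", "body": {"motion": [[0,0,0,0,-1,0,0],[0,0,0,0,-1,0,0],[0,0,0,0,0,0,0]]}}

```text
t: 7.6
eef_pos: [492.4, -27.7, 149.3]
tcp_rot: [3.14, 0.0, 1.719]
ft_force: [5.1, 0.7, -5.5]
opening: 0.105
grip_force: 30.0
```

>>> {"method": "jog_arm", "body": {"motion": [[0,0,0,0,-1,0,0],[0,0,0,0,0,0,0]]}}

```text
t: 7.85
eef_pos: [492.2, -27.8, 149.3]
tcp_rot: [3.138, 0.001, 1.719]
ft_force: [10.8, 2.6, -9.2]
opening: 0.103
grip_force: 30.0
```

>>> {"method": "jog_arm", "body": {"motion": [[0,0,0,0,0,0,40],[0,0,0,0,0,0,40],[0,0,0,0,0,0,40],[0,0,0,0,0,0,40],[0,0,0,0,0,-20,40],[0,0,0,0,0,-30,40],[0,0,0,0,0,-30,40],[0,0,0,0,0,-30,40],[0,0,0,0,0,-10,40],[0,0,0,0,0,0,40]]}}

```text
t: 9.1
eef_pos: [490.7, -27.9, 269.1]
tcp_rot: [3.141, 0.0, 1.719]
ft_force: [-0.7, 0.4, -0.5]
opening: 0.421
grip_force: 0.0
```

```bash
python3 - <<'E'
from h import *
c=env.read_camera("wrist");cv2.imwrite("pics/wrist2.png",c["color"][:,:,::-1])
s=env.state();p=s["eef_pos"];r=R.from_euler("xyz",s["tcp_rot"]);print(p,s["tcp_rot"],s["opening"])
print("handle delta",r.inv().apply([514.3,-135.5,102]-p))
z=c["z_map"];P=np.array([w(c,a,b,z[b,a]) for b in range(0,480,2) for a in range(100,500,2) if z[b,a]>150])
d=r.inv().apply(P-p)
for lo,hi in((76,90),(94,118)):
    q=d[(P[:,2]>lo)&(P[:,2]<hi)&(abs(d[:,1])<60)];print(len(q),q.min(0),q.max(0),np.median(q,0))
E
```

```text
[490.52330981 -27.90617493 268.5019776 ] [-3.14088674e+00 -3.43653060e-04  1.71885406e+00] 0.4233778734204505
handle delta [-109.98137852    7.76210691  166.45875407]
448 [-142.37117221  -16.93148146  178.70350018] [ 19.79837475  59.43700593 192.4465094 ] [-64.89400398   1.10843068 188.37431461]
152 [-120.72268077    2.26436998  158.48857336] [-89.73992939  12.26729922 163.17995049] [-105.15364098    7.13506482  160.61695868]
```

View pics/wrist2.png

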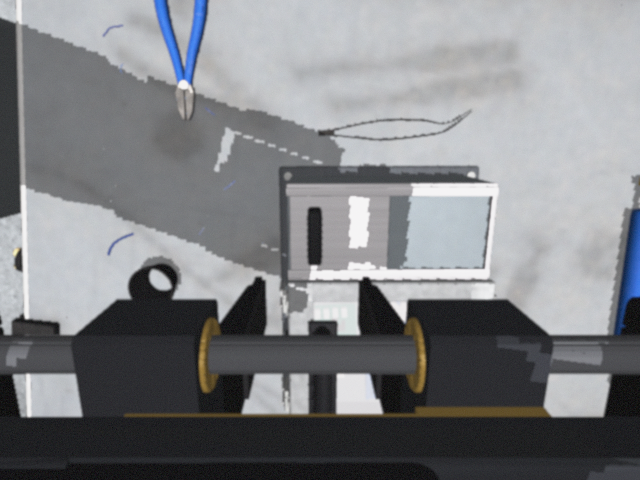

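>>> {"method": "jog_arm", "body": {"motion": [[0,0,0,-40,4,0,40],[0,0,0,-40,3.5,0,40],[0,0,0,-30,0,0,40],[0,0,0,0,0,30,40],[0,0,0,0,0,40,40],[0,0,0,0,0,25,40],[0,0,0,0,0,12,40],[0,0,0,0,0,0,40],[0,0,0,0,0,0,40]]}}

```text
t: 10.28
eef_pos: [514.7, -135.7, 162.8]
tcp_rot: [3.141, 0.0, 1.719]
ft_force: [0.2, -0.7, 0.1]
opening: 0.42
grip_force: 0.0
```

```bash
python3 - <<'E'
from h import *
c=env.read_camera("side");cv2.imwrite("pics/side2.png",cv2.resize(c["color"][200:440,260:560,::-1],None,fx=2.5,fy=2.5,interpolation=2))
s=env.state();print(s["eef_pos"],s["ft_force"])
E
```

```text
[ 514.71790319 -135.67481808  162.9990841 ] [ 0.191962   -0.25194126 -0.91224584]
```

View pics/side2.png

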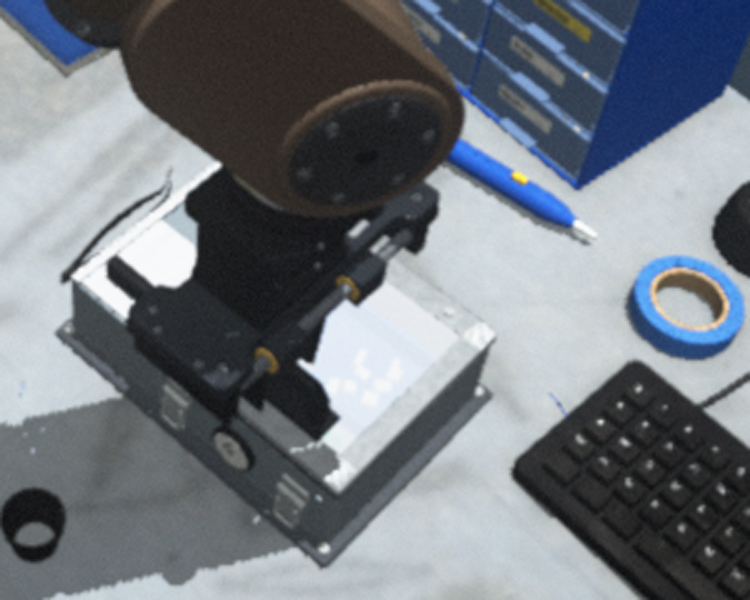

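>>> {"method": "jog_arm", "body": {"motion": [[0,0,0,0,0,2,40],[0,0,0,0,0,0,0],[0,0,0,0,0,0,0],[0,0,0,0,0,0,0],[0,0,0,0,0,0,0],[0,0,0,0,0,0,0],[0,0,0,0,0,0,0]]}}

```text
t: 11.2
eef_pos: [514.9, -135.6, 160.3]
tcp_rot: [3.14, 0.0, 1.719]
ft_force: [4.5, 2.7, -1.4]
opening: 0.121
grip_force: 30.0
```

>>> {"method": "jog_arm", "body": {"motion": [[0,0,0,0,0,-0.5,0],[0,0,0,0,0,-0.5,0],[0,0,0,0,0,0,0]]}}

```text
t: 11.58
eef_pos: [515.0, -135.6, 160.8]
tcp_rot: [3.14, 0.0, 1.719]
ft_force: [7.2, 2.9, -8.2]
opening: 0.12
grip_force: 30.0
```

>>> {"method": "jog_arm", "body": {"motion": [[0,0,0,0,0.2,-0.5,0],[0,0,0,0,0.2,-0.5,0],[0,0,0,0,0,0,0]]}}

```text
t: 11.95
eef_pos: [515.1, -135.6, 161.1]
tcp_rot: [-3.142, -0.0, 1.719]
ft_force: [8.8, 0.6, -16.6]
opening: 0.12
grip_force: 30.0
```

>>> {"method": "jog_arm", "body": {"motion": [[0,0,0,0,0.2,-0.5,0],[0,0,0,0,0.2,-0.5,0],[0,0,0,0,0,0,0]]}}

```text
t: 12.32
eef_pos: [515.4, -135.5, 161.9]
tcp_rot: [-3.141, -0.001, 1.719]
ft_force: [8.5, 0.0, -18.8]
opening: 0.118
grip_force: 30.0
```

>>> {"method": "jog_arm", "body": {"motion": [[0,0,0,0,0.2,-0.5,0],[0,0,0,0,0.2,-0.5,0],[0,0,0,0,0,0,0]]}}

```text
t: 12.7
eef_pos: [515.8, -135.5, 163.2]
tcp_rot: [-3.141, -0.0, 1.719]
ft_force: [7.0, -0.3, -15.8]
opening: 0.116
grip_force: 30.0
```

>>> {"method": "jog_arm", "body": {"motion": [[0,0,0,0,0.2,-0.5,0],[0,0,0,0,0.2,-0.5,0],[0,0,0,0,0.2,-0.5,0],[0,0,0,0,0.2,-0.5,0],[0,0,0,0,0,0,0]]}}

```text
t: 13.32
eef_pos: [516.5, -135.4, 165.4]
tcp_rot: [-3.141, -0.0, 1.719]
ft_force: [6.1, 0.6, -11.7]
opening: 0.116
grip_force: 30.0
```

```bash
python3 - <<'E'
from h import *
c=env.read_camera("side");cv2.imwrite("pics/side3.png",cv2.resize(c["color"][290:440,300:500,::-1],None,fx=3.5,fy=3.5,interpolation=2))
s=env.state();print(s["eef_pos"],s["ft_force"],s["moment"])
E
```

```text
[ 516.47996827 -135.32508664  165.40533036] [  6.5513084    0.25988942 -11.80891556] [-0.11193366 -0.73200087  0.0266107 ]
```

View pics/side3.png

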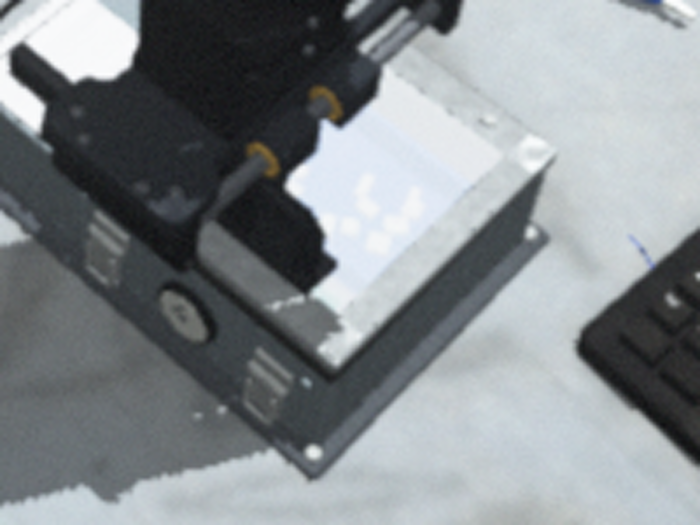

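>>> {"method": "jog_arm", "body": {"motion": [[0,0,0,0,0.3,-0.8,0],[0,0,0,0,0.3,-0.8,0],[0,0,0,0,0.3,-0.8,0],[0,0,0,0,0.3,-0.8,0],[0,0,0,0,0.3,-0.8,0],[0,0,0,0,0.3,-0.8,0],[0,0,0,0,0.3,-0.8,0],[0,0,0,0,0,0,0]]}}

```text
t: 14.38
eef_pos: [518.6, -135.0, 171.9]
tcp_rot: [3.141, 0.0, 1.719]
ft_force: [5.4, -0.0, -5.0]
opening: 0.114
grip_force: 30.0
```

>>> {"method": "jog_arm", "body": {"motion": [[0,0,0,0,0.4,-1,0],[0,0,0,0,0.4,-1,0],[0,0,0,0,0.4,-1,0],[0,0,0,0,0.4,-1,0],[0,0,0,0,0.4,-1,0],[0,0,0,0,0.4,-1,0],[0,0,0,0,0.4,-1,0],[0,0,0,0,0.4,-1,0],[0,0,0,0,0,0,0]]}}

```text
t: 15.5
eef_pos: [521.8, -134.5, 179.8]
tcp_rot: [3.141, 0.0, 1.719]
ft_force: [5.6, -1.0, -7.2]
opening: 0.122
grip_force: 30.0
```

>>> {"method": "jog_arm", "body": {"motion": [[0,0,0,0,0.4,-1,0],[0,0,0,0,0,0,0],[0,0,0,0,0,0,0],[0,0,0,0,0,0,0]]}}

```text
t: 16.0
eef_pos: [522.2, -134.5, 180.9]
tcp_rot: [3.141, 0.0, 1.719]
ft_force: [6.4, -0.5, -6.5]
opening: 0.118
grip_force: 30.0
```

```bash
python3 - <<'E'
from h import *
c=env.read_camera("side");cv2.imwrite("pics/side4.png",cv2.resize(c["color"][290:440,300:500,::-1],None,fx=3.5,fy=3.5,interpolation=2))
s=env.state();print(s["t"],s["eef_pos"],s["ft_force"],s["opening"],s["grip_force"])
# slope of lid: heights along box x on right lid frame (y about -95..-108)
z=c["z_map"];P=np.array([w(c,u,v,z[v,u]) for v in range(270,420) for u in range(330,480) if z[v,u]>0])
a=.148;d=P[:,:2]-[556.1,-94.2];bx=d@[np.cos(a),np.sin(a)];by=d@[-np.sin(a),np.cos(a)]
m=(by<-92)&(by>-106)&(P[:,2]>66)&(bx>-65)&(bx<70)
k=np.polyfit(bx[m],P[m,2],1);print(m.sum(),k,"angle",-np.arctan(k[0]),np.std(P[m,2]-np.polyval(k,bx[m])))
E
```

```text
16.05 [ 522.17325633 -134.5096078   180.8564746 ] [ 5.34386188 -0.49346787 -6.33765185] 0.11505865896010481 29.9943807721138
691 [-0.15947595 85.37846676] angle 0.1581442464878391 2.4877794081978046
```

View pics/side4.png

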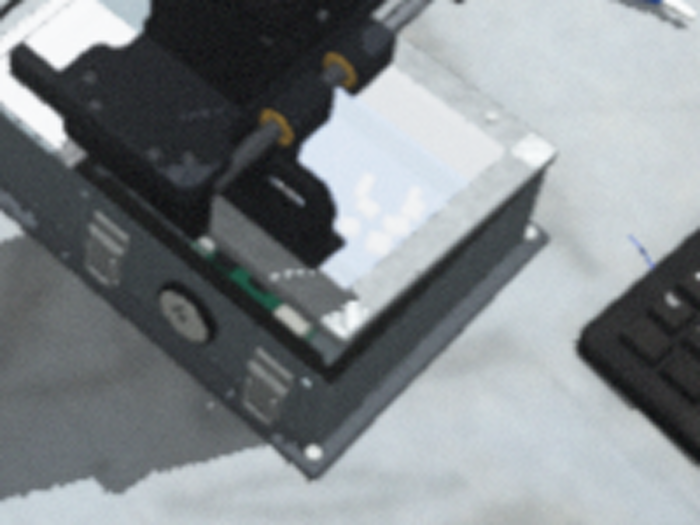

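The side view shows the lid's front edge clearly up, with its corner near (345,320) and the inside visible below it. The measured lid angle is 0.158 rad (about 25 mm), held steady in the grip. Handing in.

```bash
python3 -c "
from cell import env
print(env.job_done())"
```

```text
the job is handed in; nothing more can be done
None
```

I handed the job in at about 16 s with the bay cover pushed against its stop and the gripper holding the lid about 25 mm open (0.158 rad, measured from the side camera); the verdict was not reported.

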